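# Mark the pinched place on a mounting rail

## Robot

A 7-joint arm with a two-finger parallel gripper is mounted at the origin on a cart in front of the work surface, level with it; the furniture and walls round the work are solid. World frame = base frame: x ahead of the robot, y to its left, z up, the work surface at z = 0. Lengths are in mm, angles in rad, forces in N, time in s.
With the tool pointing down it reaches from about 400 to 875 mm from the base axis. Payload 4.4 kg.
Tool frame: the origin (TCP) lies on the centre line of the jaws, within the pads' length; the fingertips stand 25 mm ahead of it and the grasp point (between the pads) lies 6 mm ahead of it (ctrl.finger_overhang is the distance from the TCP to the fingertips, in mm); z points along the fingers, y is the line along which they close (so a half turn about z gives the same grasp; the last joint's range is limited). The gripper opens to 85 mm and grips with 20 to 120 N. Pads are 22 mm wide; open, the fingers measure 114 mm over their backs; the gripper's body (76 mm by 85 mm) begins 54 mm behind the grasp point. The pads swing forward as they close: fully open they stand 13 mm farther back than shut.
Start: joints at [1.225, 0.628, 0.038, 1.517, -0.027, 0.996, -0.02], TCP at [179.533, -624.728, 256.313] pointing down, gripper open.
Joint ranges: [-3.06, 3.06], [-0.37, 2.12], [-1.25, 1.32], [0.18, 2.47], [-1.1, 4.24], [0.23, 1.98], [-2.94, 2.94]. Speed limits (rad/s): [2.57, 2.57, 3.14, 3.14, 3.14, 3.14, 3.14].

## Interface

Orientations are given as [roll, pitch, yaw] about the fixed x, y, z axes, in that order (R = Rz(yaw) Ry(pitch) Rx(roll)).
In Python, from cell import ctrl gives the robot as it stands. The module is installed in compiled form; this text tells all that it offers.
- The arm moves only by the tool play_rows, never from a script. Its argument "targets" is a list of rows, each a list of 5 numbers: the closure, from 0 (fully open) to 1 (shut), then the shift along the tool's x, y, z in cm, then the turn about the tool's z in degrees. In form: [[gripper, dx, dy, dz, spin], ...]. A call has 1 to 10 rows; each row is the pose to reach, as a shift and turn from the pose commanded when the call began, along the tool's axes at that moment; what a row does not reach only later rows make up. A row lasts 1/10 s, in which the tool goes at most 50 mm and 8.59 degrees, less where a joint would pass 70% of its speed; a pose out of reach is approached as far as the arm can. A call with a gripper value outside its range is refused whole. The fingers move at their own pace and stop on an object; the grip force is fixed at half the most. Time passes only in rows, so rows that repeat a pose let the fingers close. It gives the time, the measured TCP pose, the force, the opening and the grip force at its end, in the units of the state.
- ctrl.read_state(): the state, without advancing time (a new reading comes with each control period).
- ctrl.get_image(name): name is "side" or "top" or "wrist"; returns (picture, depth): 420x560x3 uint8, red, green, blue; 420x560 float32, mm along the optical axis (not along the pixel's ray), 0 where there is no reading.
- ctrl.calibration(name): a dict with "vfov" (degrees; the focal length in pixels is half the picture's height over the tangent of half this angle, whatever the lens; pixels are square), "cx", "cy" (the principal point, pixels), "extrinsics" (4x4, takes a point from camera to world coordinates); the wrist camera has in their place "mount" (4x4, takes a point from camera to tool coordinates, whose origin is the TCP and whose axes are the flange's). Camera axes: x right, y down, z forward; pixel columns grow to the right and rows downward; lengths in mm; the calibration is good to about 2 mm. A picture is of the moment at which its call begins: read the wrist's pose just before it. calibration takes no time and is no camera call.
- ctrl.finish_job(): hands the job in; it is judged then, once.
Trained networks look in the newest picture that a camera, given by its name, has taken for a name from the list of things; names that differ only in an ending like _2 or _b are one class to them, and where a whole thing is asked for, a point or a joint stands for the part that bears it (a point fixed in the world has none). Each returns a list of dicts, best first, with "confidence" (0 to 1); they miss things now and then, are a little off and sometimes report something else, mostly with a low value. They report only what shows in the picture. A call takes as long as a camera call.
- ctrl.search_frame(camera, name): "bbox" ([left, top, right, bottom] in pixels, round what is visible of it).
- ctrl.trace(camera, name): "pixels" (420x560 bool, what is visible of it) and "bbox" ([left, top, right, bottom] in pixels, round what is visible of it).
The state is a dict: "clock": time; "qpos": joint angles; "qd": joint speeds; "tau": joint torques, N m; "eef_pos": TCP position; "tool_rot": TCP orientation; "force": force on the tool from outside, world axes, zero at the start; "torque": the same for the moment, N m; "width": finger opening in mm; "gripper_force": force on a finger pad.
Only numpy, scipy, OpenCV 4.12 (cv2) and the standard library are available. Lean on these libraries where they do the work, as an engineer would, in place of code of your own. Each camera call takes 0.05 s, during which the arm holds its last target. There are 200 camera calls.

## Task

The mounting rail on the checking board is pinched somewhere. Slide the blue gauge along the rail, pushing the red marker ahead of it, until you feel it start to bind; do not force it into the tight place. Then draw the gauge back about 20 mm from the marker so that it runs free again, leave the marker standing at the tight place, let go, and leave the other things on the worktop alone.

Things in the scene. Friction and masses are not known exactly. Their poses are not given: they have to be found in the camera images.
- rail: checking board (plywood, 74 x 390 x 6 mm, fixed) with a 360 mm steel top hat rail along its middle, rail top 21 mm above the worktop, grey end stops 28 mm high. Origin: centre of the board's underside. Its y axis runs along the rail: the gauge starts near the -y end and searches toward +y. z up. The rail is pinched at one place, different each time and invisible: the gauge meets it anywhere from 110 to 220 mm of its travel.
- gauge (a joint): travel of the blue gauge along the rail's +y, m: 0 at the -y end, 0.26 at the far end stop. The gauge is captive on the rail (it can only slide), 48 mm across the rail, 44 mm along it, with its centre at rail y = -0.142 m + travel. It stays where it is left; it drags with about 1.2 N, about 2.2 N with the marker ahead of it. On the pinch the push it needs climbs by 1.5 to 2 N per mm of travel; it wedges there, stays if let go, and takes several newtons to pull back out.
- gauge_fin (a point): grip fin on the gauge: upright block 16 mm thick along the rail, 32 mm across it, from 35 to 81 mm above the worktop, to be pinched from above with the fingers closing along the rail (above 47 mm the fingers clear the marker and the end stops). This point lies on its axis 66 mm above the worktop.
- gauge_front (a point): middle of the gauge's front (+y) face, 22 mm ahead of the fin's axis, 29 mm above the worktop
- marker_slide (a joint): travel of the red drag marker, m: equals the gauge's travel when the gauge touches it. It starts 30 to 85 mm ahead of the gauge's front; the gauge pushes it ahead (about 1 N), it stays behind when the gauge draws back.
- marker_back (a point): middle of the marker's rear (-y) face, the one the gauge pushes on, 29 mm above the worktop. The marker is a red saddle 46 mm across the rail, 12 mm along it, top 28 mm above the worktop, with a small pointer toward the scale ticks. Its distance from gauge_front is the gap.
- pinch (a joint): how far the gauge wedges the pinched flange aside, m: 0 while the gauge runs free, only about 0.0001 at 4 N of extra push and 0.0006 at 20 N, less than its reading is good for: feel the push instead. It tells nothing of where the pinch lies until the gauge is on it.
- tape_blue: roll of blue tape, 64 mm across, 19 mm high, bystander; origin under its centre
- tin: round white tin, 65 mm across, 35 mm high, bystander; origin under its centre
- stripper: blue-handled pliers lying flat, 162 x 54 x 13 mm, bystander; origin under its middle
- spare_breaker: off-white circuit breaker lying on its side, 67 x 86 x 18 mm, bystander; origin under its centre

How it is judged:
By the outcome, as a careful person would: the job done as asked, in the order asked, and still so for the second after the job is handed in, with the robot touching nothing.
It also fails if it takes over 54 s, if anything falls off the work surface, if the arm or the gripper's body presses on something with over 40 N, if the wrist force passes 120 N, or if a joint passes its speed limit or range.

## Working session

There is one attempt and no reset: what is moved stays moved. The work goes in short steps, Python scripts to look and compute and a tool call to move; the robot and the scene stay as the last step left them, time stands still between calls to the robot, and variables do not carry over. Pictures are saved under pics/ and viewed, at most 10 in all, crops included, and the job is handed in when it is done.

Besides the shell and the picture viewer there is one more tool, called after "Call:" as name([rows], argument=value, ...), one row to a line, values as JSON. play_rows: Moves the arm, as the interface text tells. Its arguments: {"type":"object","properties":{"targets":{"type":"array"}},"required":["targets"]}

```bash
mkdir -p pics; cat > h.py <<'E'
import numpy as np,cv2
from cell import ctrl
def K(n):
    c=ctrl.calibration(n);return 210/np.tan(np.radians(c["vfov"])/2),c["cx"],c["cy"],np.array(c["extrinsics"])
def cloud(n,d):
    f,cx,cy,E=K(n);v,u=np.mgrid[:420,:560]
    P=np.stack([(u-cx)/f*d,(v-cy)/f*d,d],-1);return P@E[:3,:3].T+E[:3,3]
E
python3 - <<'E'
from h import *
s=ctrl.read_state();print(s)
out=[]
for n in("side","top"):
    im,d=ctrl.get_image(n);cv2.imwrite(f"pics/{n}0.png",im[...,::-1]);W=cloud(n,d)
    print(n,K(n)[3].round(2).tolist())
    for t in("rail","gauge","gauge_fin","marker_slide","tape_blue","tin","stripper","spare_breaker"):
        for r in ctrl.trace(n,t)[:2]:
            m=r["pixels"]&(d>0);p=W[m]
            print(t,round(r["confidence"],2),np.round(r["bbox"]),np.median(p,0).round(),np.percentile(p,2,0).round(),np.percentile(p,98,0).round()) if m.any() else print(t,'nodepth')
E
```

```text
{'clock': 0.0, 'qpos': array([ 1.22518564,  0.62935949,  0.03842765,  1.5183824 , -0.02702476,
        0.99630956, -0.01998689]), 'qd': array([-3.55677350e-04, -1.50722889e-03, -9.51050565e-04,  4.85767145e-04,
        4.82704969e-05,  8.97404241e-04,  5.80259443e-04]), 'tau': array([ 8.19402194e-04, -5.63412631e+01,  1.22652624e+00, -1.93446243e+01,
        1.09663967e-02,  1.05085579e-02,  1.92891143e-06]), 'eef_pos': array([ 179.39205965, -624.14030835,  255.37552101]), 'tool_rot': array([-3.13965109e+00, -2.42624471e-06,  2.79821557e-01]), 'force': array([-0.59499497,  0.72438146,  0.33107314]), 'torque': array([-0.00552152,  0.06894485, -0.03692056]), 'gripper_force': 0.0, 'width': 85.53617915772358}
side [[-1.0, 0.01, -0.02, 647.38], [0.03, 0.5, -0.86, 911.92], [0.0, -0.86, -0.5, 510.09], [0.0, 0.0, 0.0, 1.0]]
rail 0.58 [275. 160. 366. 247.] [539.  43.   6.] [ 452. -142.   -2.] [631. 191.  69.]
gauge 0.65 [281. 160. 303. 187.] [ 598. -104.   39.] [ 572. -119.   16.] [620. -86.  79.]
marker_slide 0.5 [300. 192. 318. 200.] [561. -13.  25.] [538. -25.  15.] [578.  -5.  28.]
marker
[... 912 characters left out ...]
_slide 0.43 [334. 232. 344. 250.] [560. -18.  28.] [540. -29.  24.] [579.  -8.  32.]
tape_blue 0.7 [263. 144. 285. 173.] [776. 135.  18.] [745. 107.  -3.] [805. 163.  23.]
tape_blue 0.44 [166. 265. 189. 331.] [423. 384.  11.] [355. 350.   5.] [501. 402.  16.]
tin 0.7 [306. 133. 335. 164.] [789.  20.  34.] [760.  -9.  22.] [820.  49.  38.]
stripper 0.74 [168. 263. 189. 331.] [418. 382.  11.] [357. 350.   6.] [499. 399.  16.]
stripper 0.15 [304. 134. 336. 163.] [789.  21.  34.] [760.  -9.  10.] [821.  49.  38.]
spare_breaker 0.7 [335. 232. 343. 252.] [558. -20.  28.] [540. -29.   9.] [577.  -9.  31.]
spare_breaker 0.57 [343. 143. 377. 163.] [785. -89.  17.] [ 759. -128.    6.] [817. -48.  22.]
```

```bash
python3 - <<'E'
from h import *
im,d=ctrl.get_image("top");W=cloud("top",d)
near=(abs(W[...,0]-547)<130)&(abs(W[...,1]-11)<230)&(d>0)
def rot(p):
    r=cv2.minAreaRect(p[:,:2].astype(np.float32));return [np.round(x,3) for x in r]
m=near&(W[...,2]>3.5); n,l,st,c=cv2.connectedComponentsWithStats(m.astype(np.uint8))
i=1+np.argmax(st[1:,4]);P=W[l==i];print("board",rot(P),len(P))
q=P[:,:2]-P[:,:2].mean(0);_,_,V=np.linalg.svd(q,full_matrices=False);a=V[0]*np.sign(V[0,1]);print("pca",P[:,:2].mean(0),a)
b=cv2.boxPoints(cv2.minAreaRect(P[:,:2].astype(np.float32)));print(b)
for nm in("top","side"):
    if nm=="side": im,d=ctrl.get_image("side");W=cloud("side",d)
    nr=(abs(W[...,0]-597)<50)&(abs(W[...,1]+107)<50)&(d>0)
    for lo,hi in((55,90),(76,90),(30,45)):
        k=nr&(W[...,2]>lo)&(W[...,2]<hi);p=W[k]
        if len(p)>3:print(nm,lo,len(p),p.mean(0).round(1),rot(p))
im=cv2.imread("pics/top0.png");cv2.imwrite("pics/c1.png",cv2.resize(im[120:350,150:420],None,fx=2.9,fy=2.6))
E
```

```text
board [array([547.551,   9.559]), array([ 80.129, 394.396]), np.float64(22.531)] 4221
pca [546.67489803  11.30852168] [-0.38264318  0.92389621]
[[ 434.9812   176.35242]
 [ 586.10754 -187.9396 ]
 [ 660.12085 -157.23523]
 [ 508.9945   207.0568 ]]
top 55 120 [ 597.7 -111.6   76.8] [array([ 598.32 , -113.577]), array([31.837, 16.835]), np.float64(22.897)]
top 76 88 [ 598.2 -113.2   80.5] [array([ 598.397, -113.852]), array([31.094, 16.304]), np.float64(20.236)]
top 30 220 [ 597.5 -110.3   35.2] [array([ 602.308, -123.378]), array([47.816, 65.064]), np.float64(21.995)]
side 55 117 [ 596.8 -106.6   69. ] [array([ 595.962, -107.878]), array([32.057, 18.217]), np.float64(7.798)]
side 76 32 [ 596.  -109.7   78.4] [array([ 596.218, -109.642]), array([31.143, 14.651]), np.float64(7.798)]
side 30 123 [ 597.2 -102.9   35. ] [array([ 596.427, -107.511]), array([49.438, 45.479]), np.float64(12.876)]
```

View pics/c1.png

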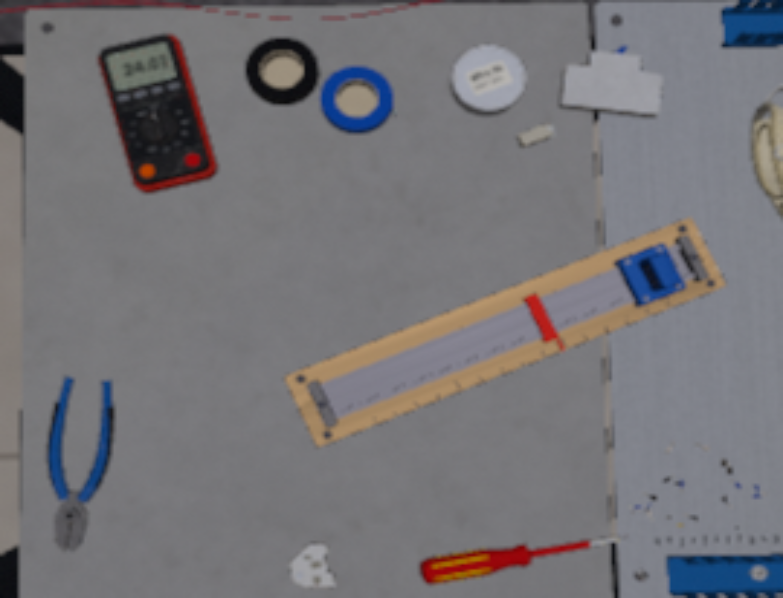

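Call:
play_rows([
  [0, 54.3, -37.7, 6, -6.5],
  [0, 54.3, -37.7, 6, -6.5],
  [0, 54.3, -37.7, 6, -6.5],
  [0, 54.3, -37.7, 6, -6.5],
  [0, 54.3, -37.7, 6, -6.5],
  [0, 54.3, -37.7, 6, -6.5],
  [0, 54.3, -37.7, 6, -6.5],
  [0, 54.3, -37.7, 6, -6.5],
  [0, 54.3, -37.7, 6, -6.5],
  [0, 54.3, -37.7, 6, -6.5],
])

```text
clock: 2.0
eef_pos: [495.5, -237.3, 211.3]
tool_rot: [3.141, -0.001, 0.393]
force: [1.2, 0.1, 0.3]
width: 85.2
gripper_force: 0.0
```

Call:
play_rows([
  [0, 14.2, -7.6, 3.5, 0],
  [0, 14.2, -7.6, 3.5, 0],
  [0, 14.2, -7.6, 3.5, 0],
  [0, 14.2, -7.6, 3.5, 0],
  [0, 14.2, -7.6, 3.5, 0],
  [0, 14.2, -7.6, 3.5, 0],
])

```text
clock: 2.6
eef_pos: [595.5, -115.6, 176.1]
tool_rot: [3.141, 0.001, 0.392]
force: [-0.1, -1.2, -0.0]
width: 85.1
gripper_force: 0.0
```

```bash
python3 - <<'E'
from h import *
from scipy.spatial.transform import Rotation as R
s=ctrl.read_state();print(s["eef_pos"],s["tool_rot"],s["force"])
im,d=ctrl.get_image("wrist");c=ctrl.calibration("wrist");M=np.array(c["mount"]);print(M.round(2).tolist())
T=np.eye(4);T[:3,:3]=R.from_euler("xyz",s["tool_rot"]).as_matrix();T[:3,3]=s["eef_pos"];E=T@M
f=210/np.tan(np.radians(c["vfov"])/2);v,u=np.mgrid[:420,:560]
W=np.stack([(u-c["cx"])/f*d,(v-c["cy"])/f*d,d],-1)@E[:3,:3].T+E[:3,3]
nr=(abs(W[...,0]-597)<40)&(abs(W[...,1]+112)<40)&(d>0)
for lo,hi in((60,90),(76,86)):
    p=W[nr&(W[...,2]>lo)&(W[...,2]<hi)];print(len(p),p.mean(0).round(1) if len(p) else'', cv2.minAreaRect(p[:,:2].astype(np.float32)) if len(p) else'')
cv2.imwrite("pics/w1.png",im[...,::-1])
E
```

```text
[ 595.4866334  -115.64543953  176.12786577] [3.14074747e+00 1.42920852e-03 3.92357894e-01] [-0.06724896 -1.19565455 -0.02214993]
[[0.0, -0.94, -0.33, 85.08], [1.0, 0.0, 0.0, -1.17], [-0.0, -0.33, 0.94, -119.19], [0.0, 0.0, 0.0, 1.0]]
1498 [ 600.  -111.3   80.1] ((597.1768188476562, -112.33255767822266), (31.59294891357422, 17.081819534301758), 22.107759475708008)
1277 [ 598.5 -111.8   82.1] ((597.22314453125, -112.45341491699219), (31.561996459960938, 15.932644844055176), 21.992931365966797)
```

View pics/w1.png

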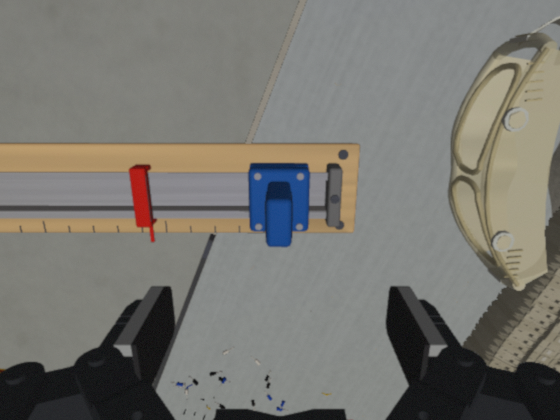

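Call:
play_rows([
  [0, 0.2, -0.1, 3, 0],
  [0, 0.2, -0.1, 6, 0],
  [0, 0.2, -0.1, 8, 0],
  [0, 0.2, -0.1, 9, 0],
  [0, 0.2, -0.1, 10.2, 0],
  [0, 0.2, -0.1, 10.2, 0],
  [0, 0.2, -0.1, 10.2, 0],
])

```text
clock: 3.35
eef_pos: [598.1, -113.1, 74.8]
tool_rot: [3.141, -0.001, 0.393]
force: [0.8, -0.1, 1.0]
width: 85.7
gripper_force: 0.0
```

Call:
play_rows([
  [0.5, 0, -0.1, 0, 0],
  [1, 0, -0.1, 0, 0],
  [1, 0, -0.1, 0, 0],
  [1, 0, -0.1, 0, 0],
  [1, 0, -0.1, 0, 0],
  [1, 0, -0.1, 0, 0],
  [1, 0, -0.1, 0, 0],
  [1, 0, -0.1, 0, 0],
])

```text
clock: 4.15
eef_pos: [597.7, -111.8, 74.5]
tool_rot: [3.141, -0.001, 0.393]
force: [-0.1, 0.5, 4.9]
width: 15.3
gripper_force: 59.0
```

```bash
python3 - <<'E'
from h import *
a=np.array([-.383,.924])
for i in range(3):
    s=ctrl.read_state();print(s["clock"],s["eef_pos"].round(2),s["force"].round(2),(s["force"][:2]@a).round(2),s["torque"].round(2),s["width"],s["gripper_force"]);ctrl.get_image("side")
E
```

```text
4.15 [ 597.67 -111.77   74.55] [-0.1   0.46  4.94] 0.46 [-0.03  0.1  -0.05] 15.330118055462433 59.0388947725296
4.2 [ 597.64 -111.8    74.53] [-0.07  0.08  4.63] 0.1 [-0.05  0.14 -0.11] 14.795349122185698 59.05785083770752
4.25 [ 597.65 -111.78   74.56] [-0.64 -0.67  5.21] -0.37 [-0.11  0.16 -0.06] 15.147508745115667 59.0581351518631
```

Call:
play_rows([
  [1, 0, -0.5, 0, 0],
  [1, 0, -1.5, 0, 0],
  [1, 0, -2.5, 0, 0],
  [1, 0, -3.5, 0, 0],
  [1, 0, -4.5, 0, 0],
  [1, 0, -5.5, 0, 0],
  [1, 0, -6.2, 0, 0],
  [1, 0, -6.7, 0, 0],
  [1, 0, -7, 0, 0],
  [1, 0, -7, 0, 0],
])

```text
clock: 5.3
eef_pos: [570.3, -45.4, 74.5]
tool_rot: [-3.141, -0.0, 0.394]
force: [-0.6, 0.3, 7.5]
width: 15.2
gripper_force: 59.5
```

```bash
cat > r.py <<'E'
from h import *
import sys
a=np.array([-.383,.924]);n=np.array([.924,.383]);F=[]
for i in range(int(sys.argv[1]) if len(sys.argv)>1 else 3):
    s=ctrl.read_state();F.append(s["force"]);p=s["eef_pos"]
    ctrl.get_image("side")
F=np.mean(F,0);q=p[:2]-[597.67,-111.77]
print("t",s["clock"],p.round(2),"along %.2f lat %.2f Falong %.2f Flat %.2f Fz %.1f"%(q@a,q@n,F[:2]@a,F[:2]@n,F[2]),s["torque"].round(2),s["width"])
E
python3 r.py
```

```text
t 5.4 [570.24 -45.36  74.5 ] along 71.87 lat 0.09 Falong 0.80 Flat -0.46 Fz 7.3 [ 0.06  0.1  -0.07] 15.182346035822164
```

Call:
play_rows([
  [1, 0, -0.3, 0, 0],
  [1, 0, -0.6, 0, 0],
  [1, 0, -0.9, 0, 0],
  [1, 0, -1.2, 0, 0],
  [1, 0, -1.5, 0, 0],
  [1, 0, -1.8, 0, 0],
  [1, 0, -1.9, 0, 0],
  [1, 0, -2.0, 0, 0],
  [1, 0, -2.1, 0, 0],
  [1, 0, -2.2, 0, 0],
])

```text
clock: 6.45
eef_pos: [562.4, -26.4, 74.5]
tool_rot: [3.141, -0.001, 0.393]
force: [0.1, -2.5, 5.1]
width: 15.1
gripper_force: 59.3
```

```bash
python3 r.py
```

```text
t 6.55 [562.34 -26.27  74.5 ] along 92.54 lat 0.11 Falong -1.79 Flat -0.44 Fz 5.6 [-0.38 -0.12 -0.07] 15.42812072586968
```

Call:
play_rows([
  [1, 0, -0.1, 0, 0],
  [1, 0, -0.2, 0, 0],
  [1, 0, -0.3, 0, 0],
  [1, 0, -0.4, 0, 0],
  [1, 0, -0.5, 0, 0],
])

```text
clock: 7.1
eef_pos: [560.5, -21.8, 74.5]
tool_rot: [3.141, -0.001, 0.393]
force: [0.4, -1.4, 6.3]
width: 15.3
gripper_force: 59.3
```

Call:
play_rows([
  [1, 0, -0.1, 0, 0],
  [1, 0, -0.2, 0, 0],
  [1, 0, -0.3, 0, 0],
])

```text
clock: 7.4
eef_pos: [559.4, -19.1, 74.5]
tool_rot: [3.141, -0.001, 0.393]
force: [1.4, -2.1, 5.5]
width: 15.2
gripper_force: 59.3
```

Call:
play_rows([
  [1, 0, -0.1, 0, 0],
  [1, 0, -0.2, 0, 0],
  [1, 0, -0.3, 0, 0],
])

```text
clock: 7.7
eef_pos: [558.2, -16.3, 74.5]
tool_rot: [3.141, -0.001, 0.393]
force: [0.3, -2.2, 6.5]
width: 15.2
gripper_force: 59.3
```

Call:
play_rows([
  [1, 0, -0.1, 0, 0],
  [1, 0, -0.2, 0, 0],
  [1, 0, -0.3, 0, 0],
])

```text
clock: 8.0
eef_pos: [557.1, -13.5, 74.5]
tool_rot: [3.141, -0.001, 0.393]
force: [1.0, -2.0, 5.7]
width: 15.1
gripper_force: 59.3
```

Call:
play_rows([
  [1, 0, -0.1, 0, 0],
  [1, 0, -0.2, 0, 0],
  [1, 0, -0.3, 0, 0],
])

```text
clock: 8.3
eef_pos: [556.0, -10.7, 74.5]
tool_rot: [3.141, -0.001, 0.393]
force: [0.6, -1.7, 5.2]
width: 15.5
gripper_force: 59.3
```

Call:
play_rows([
  [1, 0, -0.1, 0, 0],
  [1, 0, -0.2, 0, 0],
  [1, 0, -0.3, 0, 0],
])

```text
clock: 8.6
eef_pos: [554.8, -8.0, 74.5]
tool_rot: [3.141, -0.001, 0.393]
force: [0.6, -1.3, 5.7]
width: 15.0
gripper_force: 59.3
```

Call:
play_rows([
  [1, 0, -0.1, 0, 0],
  [1, 0, -0.2, 0, 0],
  [1, 0, -0.3, 0, 0],
])

```text
clock: 8.9
eef_pos: [553.6, -5.2, 74.5]
tool_rot: [3.141, -0.001, 0.393]
force: [0.5, -1.7, 5.3]
width: 15.0
gripper_force: 59.3
```

Call:
play_rows([
  [1, 0, -0.1, 0, 0],
  [1, 0, -0.2, 0, 0],
  [1, 0, -0.3, 0, 0],
])

```text
clock: 9.2
eef_pos: [552.5, -2.4, 74.5]
tool_rot: [3.141, -0.001, 0.393]
force: [1.7, -1.8, 4.9]
width: 15.1
gripper_force: 59.3
```

Call:
play_rows([
  [1, 0, -0.1, 0, 0],
  [1, 0, -0.2, 0, 0],
  [1, 0, -0.3, 0, 0],
])

```text
clock: 9.5
eef_pos: [551.4, 0.3, 74.5]
tool_rot: [3.141, -0.001, 0.393]
force: [1.1, -1.7, 4.7]
width: 15.3
gripper_force: 59.3
```

Call:
play_rows([
  [1, 0, -0.1, 0, 0],
  [1, 0, -0.2, 0, 0],
  [1, 0, -0.3, 0, 0],
])

```text
clock: 9.8
eef_pos: [550.2, 3.1, 74.5]
tool_rot: [3.141, -0.001, 0.393]
force: [1.4, -2.6, 5.3]
width: 14.7
gripper_force: 59.3
```

Call:
play_rows([
  [1, 0, -0.1, 0, 0],
  [1, 0, -0.2, 0, 0],
  [1, 0, -0.3, 0, 0],
])

```text
clock: 10.1
eef_pos: [549.1, 5.9, 74.5]
tool_rot: [3.141, -0.001, 0.393]
force: [2.0, -1.5, 5.9]
width: 15.4
gripper_force: 59.3
```

Call:
play_rows([
  [1, 0, -0.1, 0, 0],
  [1, 0, -0.2, 0, 0],
  [1, 0, -0.3, 0, 0],
])

```text
clock: 10.4
eef_pos: [547.9, 8.6, 74.5]
tool_rot: [3.141, -0.001, 0.393]
force: [0.6, -2.5, 6.0]
width: 15.5
gripper_force: 59.3
```

Call:
play_rows([
  [1, 0, -0.1, 0, 0],
  [1, 0, -0.2, 0, 0],
  [1, 0, -0.3, 0, 0],
])

```text
clock: 10.7
eef_pos: [546.8, 11.5, 74.5]
tool_rot: [3.141, -0.001, 0.393]
force: [1.1, -1.7, 5.6]
width: 15.0
gripper_force: 59.3
```

Call:
play_rows([
  [1, 0, -0.1, 0, 0],
  [1, 0, -0.2, 0, 0],
  [1, 0, -0.3, 0, 0],
])

```text
clock: 11.0
eef_pos: [545.6, 14.2, 74.5]
tool_rot: [3.141, -0.001, 0.393]
force: [1.8, -2.7, 5.2]
width: 15.2
gripper_force: 59.3
```

Call:
play_rows([
  [1, 0, -0.1, 0, 0],
  [1, 0, -0.2, 0, 0],
  [1, 0, -0.3, 0, 0],
])

```text
clock: 11.3
eef_pos: [544.5, 17.0, 74.5]
tool_rot: [3.141, -0.001, 0.393]
force: [1.4, -1.6, 5.2]
width: 15.1
gripper_force: 59.3
```

Call:
play_rows([
  [1, 0, -0.1, 0, 0],
  [1, 0, -0.2, 0, 0],
  [1, 0, -0.3, 0, 0],
])

```text
clock: 11.6
eef_pos: [543.4, 19.8, 74.5]
tool_rot: [3.141, -0.001, 0.393]
force: [1.5, -2.1, 5.4]
width: 15.5
gripper_force: 59.3
```

Call:
play_rows([
  [1, 0, -0.1, 0, 0],
  [1, 0, -0.2, 0, 0],
  [1, 0, -0.3, 0, 0],
])

```text
clock: 11.9
eef_pos: [542.2, 22.6, 74.5]
tool_rot: [3.141, -0.001, 0.393]
force: [0.9, -1.6, 6.1]
width: 15.2
gripper_force: 59.3
```

Call:
play_rows([
  [1, 0, -0.1, 0, 0],
  [1, 0, -0.2, 0, 0],
  [1, 0, -0.3, 0, 0],
])

```text
clock: 12.2
eef_pos: [541.1, 25.3, 74.5]
tool_rot: [3.141, -0.001, 0.393]
force: [1.4, -1.8, 4.3]
width: 15.5
gripper_force: 59.3
```

Call:
play_rows([
  [1, 0, -0.1, 0, 0],
  [1, 0, -0.2, 0, 0],
  [1, 0, -0.3, 0, 0],
])

```text
clock: 12.5
eef_pos: [539.9, 28.1, 74.5]
tool_rot: [3.141, -0.001, 0.393]
force: [1.5, -2.5, 5.0]
width: 15.4
gripper_force: 59.3
```

Call:
play_rows([
  [1, 0, -0.1, 0, 0],
  [1, 0, -0.2, 0, 0],
  [1, 0, -0.3, 0, 0],
])

```text
clock: 12.8
eef_pos: [538.7, 30.8, 74.5]
tool_rot: [3.141, -0.001, 0.393]
force: [0.5, -1.4, 6.2]
width: 15.0
gripper_force: 59.3
```

Call:
play_rows([
  [1, 0, -0.1, 0, 0],
  [1, 0, -0.2, 0, 0],
  [1, 0, -0.3, 0, 0],
])

```text
clock: 13.1
eef_pos: [537.6, 33.7, 74.5]
tool_rot: [3.141, -0.001, 0.393]
force: [1.0, -1.5, 5.9]
width: 15.1
gripper_force: 59.3
```

Call:
play_rows([
  [1, 0, -0.1, 0, 0],
  [1, 0, -0.2, 0, 0],
  [1, 0, -0.3, 0, 0],
])

```text
clock: 13.4
eef_pos: [536.5, 36.4, 74.5]
tool_rot: [3.141, -0.001, 0.393]
force: [1.0, -1.6, 5.4]
width: 15.3
gripper_force: 59.3
```

Call:
play_rows([
  [1, 0, -0.1, 0, 0],
  [1, 0, -0.2, 0, 0],
  [1, 0, -0.3, 0, 0],
])

```text
clock: 13.7
eef_pos: [535.3, 39.2, 74.5]
tool_rot: [3.141, -0.001, 0.393]
force: [2.0, -2.2, 5.7]
width: 15.0
gripper_force: 59.3
```

Call:
play_rows([
  [1, 0, -0.1, 0, 0],
  [1, 0, -0.2, 0, 0],
  [1, 0, -0.3, 0, 0],
])

```text
clock: 14.0
eef_pos: [534.2, 42.0, 74.5]
tool_rot: [3.141, -0.001, 0.393]
force: [1.0, -2.1, 5.5]
width: 15.0
gripper_force: 59.3
```

Call:
play_rows([
  [1, 0, -0.1, 0, 0],
  [1, 0, -0.2, 0, 0],
  [1, 0, -0.3, 0, 0],
])

```text
clock: 14.3
eef_pos: [533.0, 44.7, 74.5]
tool_rot: [3.141, -0.001, 0.393]
force: [0.7, -2.4, 5.6]
width: 15.1
gripper_force: 59.3
```

Call:
play_rows([
  [1, 0, -0.1, 0, 0],
  [1, 0, -0.2, 0, 0],
  [1, 0, -0.3, 0, 0],
])

```text
clock: 14.6
eef_pos: [531.9, 47.5, 74.5]
tool_rot: [3.141, -0.002, 0.393]
force: [1.8, -1.5, 4.8]
width: 15.0
gripper_force: 59.3
```

Call:
play_rows([
  [1, 0, -0.1, 0, 0],
  [1, 0, -0.2, 0, 0],
  [1, 0, -0.3, 0, 0],
])

```text
clock: 14.9
eef_pos: [530.7, 50.3, 74.5]
tool_rot: [3.141, -0.002, 0.393]
force: [1.8, -1.2, 5.1]
width: 15.0
gripper_force: 59.3
```

Call:
play_rows([
  [1, 0, -0.1, 0, 0],
  [1, 0, -0.2, 0, 0],
  [1, 0, -0.3, 0, 0],
])

```text
clock: 15.2
eef_pos: [529.6, 53.1, 74.5]
tool_rot: [3.141, -0.002, 0.393]
force: [1.0, -1.4, 5.6]
width: 14.9
gripper_force: 59.3
```

Call:
play_rows([
  [1, 0, -0.1, 0, 0],
  [1, 0, -0.2, 0, 0],
  [1, 0, -0.3, 0, 0],
])

```text
clock: 15.5
eef_pos: [528.4, 55.8, 74.5]
tool_rot: [3.141, -0.002, 0.393]
force: [1.4, -1.6, 4.7]
width: 15.2
gripper_force: 59.3
```

Call:
play_rows([
  [1, 0, -0.1, 0, 0],
  [1, 0, -0.2, 0, 0],
  [1, 0, -0.3, 0, 0],
])

```text
clock: 15.8
eef_pos: [527.3, 58.6, 74.5]
tool_rot: [3.141, -0.002, 0.393]
force: [1.7, -1.5, 5.2]
width: 15.2
gripper_force: 59.3
```

Call:
play_rows([
  [1, 0, -0.1, 0, 0],
  [1, 0, -0.2, 0, 0],
  [1, 0, -0.3, 0, 0],
])

```text
clock: 16.1
eef_pos: [526.2, 61.4, 74.5]
tool_rot: [3.141, -0.002, 0.393]
force: [0.9, -2.1, 4.9]
width: 14.9
gripper_force: 59.3
```

Call:
play_rows([
  [1, 0, -0.1, 0, 0],
  [1, 0, -0.2, 0, 0],
  [1, 0, -0.3, 0, 0],
])

```text
clock: 16.4
eef_pos: [525.0, 64.2, 74.5]
tool_rot: [3.141, -0.002, 0.393]
force: [0.3, -1.7, 5.4]
width: 15.1
gripper_force: 59.3
```

Call:
play_rows([
  [1, 0, -0.1, 0, 0],
  [1, 0, -0.2, 0, 0],
  [1, 0, -0.3, 0, 0],
])

```text
clock: 16.7
eef_pos: [524.0, 66.7, 74.5]
tool_rot: [3.141, -0.002, 0.393]
force: [1.9, -2.4, 4.4]
width: 15.8
gripper_force: 59.2
```

Call:
play_rows([
  [1, 0, -0.1, 0, 0],
])

```text
clock: 16.8
eef_pos: [523.7, 67.3, 74.5]
tool_rot: [3.14, -0.002, 0.393]
force: [2.0, -4.4, 4.0]
width: 14.6
gripper_force: 59.2
```

```bash
python3 r.py
```

```text
t 16.9 [523.65  67.52  74.49] along 194.02 lat 0.27 Falong -3.89 Flat 0.63 Fz 4.9 [-0.54 -0.34 -0.06] 15.198217556370484
```

Call:
play_rows([
  [1, 0, -0.1, 0, 0],
])

```text
clock: 17.05
eef_pos: [523.5, 68.0, 74.5]
tool_rot: [3.14, -0.002, 0.393]
force: [3.6, -3.6, 6.3]
width: 14.9
gripper_force: 59.2
```

```bash
python3 r.py
```

```text
t 17.15 [523.36  68.15  74.49] along 194.71 lat 0.25 Falong -4.27 Flat 0.89 Fz 5.4 [-0.73 -0.35 -0.02] 15.259121870421403
```

Call:
play_rows([
  [1, 0, -0.1, 0, 0],
])

```text
clock: 17.3
eef_pos: [523.2, 68.5, 74.5]
tool_rot: [3.14, -0.002, 0.392]
force: [2.7, -5.6, 4.0]
width: 15.0
gripper_force: 59.2
```

```bash
python3 r.py
```

```text
t 17.4 [523.13  68.69  74.48] along 195.30 lat 0.24 Falong -4.73 Flat 0.59 Fz 4.9 [-0.85 -0.44 -0.11] 14.843587814973013
```

Call:
play_rows([
  [1, 0, 0.3, 0, 0],
  [1, 0, 0.6, 0, 0],
  [1, 0, 0.9, 0, 0],
  [1, 0, 1.2, 0, 0],
  [1, 0, 1.5, 0, 0],
  [1, 0, 1.8, 0, 0],
  [1, 0, 2.0, 0, 0],
  [1, 0, 2.2, 0, 0],
  [1, 0, 2.2, 0, 0],
])

```text
clock: 18.35
eef_pos: [530.7, 50.4, 74.5]
tool_rot: [-3.141, -0.001, 0.394]
force: [0.0, 0.4, 6.0]
width: 15.0
gripper_force: 59.5
```

```bash
python3 r.py
```

```text
t 18.45 [530.71  50.34  74.49] along 175.43 lat 0.22 Falong 0.26 Flat 0.67 Fz 6.3 [-0.01 -0.14 -0.04] 15.258982605521084
```

Call:
play_rows([
  [0.5, 0, 0, 0, 0],
  [0, 0, 0, 0, 0],
  [0, 0, 0, 0, 0],
  [0, 0, 0, 0, 0],
  [0, 0, 0, 0, 0],
  [0, 0, 0, 0, 0],
])

```text
clock: 19.1
eef_pos: [530.6, 49.1, 74.1]
tool_rot: [-3.142, 0.0, 0.393]
force: [0.5, -1.2, 0.2]
width: 85.1
gripper_force: 0.0
```

Call:
play_rows([
  [0, 0, 0, -1, 0],
  [0, 0, 0, -3, 0],
  [0, 0, 0, -6, 0],
  [0, 0, 0, -9, 0],
  [0, 0, 0, -12, 0],
  [0, 0, 0, -12, 0],
  [0, 0, 0, -12, 0],
])

```text
clock: 19.8
eef_pos: [531.0, 49.2, 195.2]
tool_rot: [3.141, -0.002, 0.393]
force: [-0.3, 0.6, 0.1]
width: 85.4
gripper_force: 0.0
```

```bash
python3 - <<'E'
from h import *
from scipy.spatial.transform import Rotation as R
s=ctrl.read_state();print(s["clock"],s["force"],s["width"])
im,d=ctrl.get_image("wrist");c=ctrl.calibration("wrist");M=np.array(c["mount"])
T=np.eye(4);T[:3,:3]=R.from_euler("xyz",s["tool_rot"]).as_matrix();T[:3,3]=s["eef_pos"];E=T@M
f=210/np.tan(np.radians(c["vfov"])/2);v,u=np.mgrid[:420,:560]
W=np.stack([(u-c["cx"])/f*d,(v-c["cy"])/f*d,d],-1)@E[:3,:3].T+E[:3,3]
A=(W[...,:2]-[597.67,-111.77])@np.array([-.383,.924])
r=im.astype(int);red=(r[...,0]>120)&(r[...,1]<70)&(W[...,2]>20)&(W[...,2]<36)
blu=(r[...,2]>90)&(r[...,0]<70)&(W[...,2]>25)&(W[...,2]<45)&(abs(A-175)<40)
fin=(W[...,2]>77)&(W[...,2]<90)&(abs(A-175)<40)
for n,m in(("red",red),("blue",blu),("fin",fin)):print(n,m.sum(),np.percentile(A[m],[2,50,98]).round(1) if m.any() else'')
cv2.imwrite("pics/w2.png",im[...,::-1])
E
```

```text
19.8 [-0.33641175  0.64041617  0.11279006] 85.38942917087944
red 1820 [206.6 228.2 286.4]
blue 1890 [155.7 174.6 197.4]
fin 1074 [169.4 177.3 184.6]
```

View pics/w2.png

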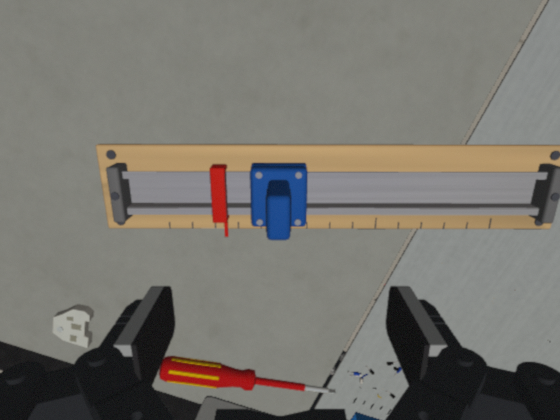

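```bash
python3 - <<'E'
from h import *
im=cv2.imread("pics/w2.png").astype(int)
# same-row edges near gauge body/marker tops (z 35 / 28), wrist optics
c=ctrl.calibration("wrist");f=210/np.tan(np.radians(c["vfov"])/2);M=np.array(c["mount"])
zt=ctrl.read_state()["eef_pos"][2]
def along(u,v,z): # tool-y of the pixel at world height z (tool vertical)
    r=M[:3,:3]@np.array([(u-c["cx"])/f,(v-c["cy"])/f,1]);return -(M[1,3]+r[1]*((zt-z)-M[2,3])/r[2])
for v in(170,175,180,215):
    b=np.where((im[v,:,0]>90)&(im[v,:,2]<70))[0];r=np.where((im[v,:,2]>110)&(im[v,:,1]<70))[0]
    print(v,b.min(),b.max(),r.min(),r.max(),[round(along(*k),1) for k in((b.max()+.5,v,35),(b.min()-.5,v,35),(r.max()+.5,v,28),(r.min()-.5,v,28))])
E
```

```text
170 251 305 210 224 [np.float64(-18.2), np.float64(23.4), np.float64(44.1), np.float64(55.7)]
175 250 306 210 224 [np.float64(-19.0), np.float64(24.3), np.float64(44.3), np.float64(56.0)]
180 251 306 211 224 [np.float64(-19.1), np.float64(23.6), np.float64(44.5), np.float64(55.4)]
215 252 305 213 226 [np.float64(-19.0), np.float64(23.5), np.float64(44.3), np.float64(55.6)]
```

```bash
python3 -c "
from cell import ctrl
print(ctrl.finish_job())"
```

```text
the job is handed in; nothing more can be done
None
```

I found the tight place at about 205 mm of travel and stopped at roughly 4 N above the normal push; the gauge is drawn back about 20 mm and released, the marker stands at the tight place, and the job is handed in.

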